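# Hold the brass-edged board flush on a glued book cover

## Robot

A 7-joint arm with a two-finger parallel gripper is mounted at the origin on the work surface. World frame = base frame: x ahead of the robot, y to its left, z up, the work surface at z = 0. Lengths are in m, angles in rad, forces in N, time in s.
With the tool pointing down it reaches from about 0.425 to 0.925 m from the base axis. Payload 6.8 kg.
Tool frame: the origin (TCP) lies midway between the tips of the shut fingers; the grasp point (between the pads) lies 19 mm behind it; y points along the fingers, z is the direction in which the jaws open and shut, and the axes are right-handed (so a half turn about y gives the same grasp; the last joint's range is limited). The gripper opens to 85 mm and grips with 20 to 120 N. Pads are 22 mm wide; open, the fingers measure 114 mm over their backs; the gripper's body (76 mm by 85 mm) begins 54 mm behind the grasp point. The pads swing forward as they close: fully open they stand 13 mm farther back than shut.
Start: joints at [1.092, 0.477, 0.022, 1.555, -0.011, 1.109, -0.083], TCP at [0.245, -0.629, 0.231] pointing down, gripper open.
Joint ranges: [-2.96, 2.96], [-0.34, 2.1], [-1.41, 1.46], [0.24, 2.44], [-1.37, 4.51], [0.17, 1.92], [-2.96, 2.96]. Speed limits (rad/s): [2.39, 2.39, 3.14, 3.14, 3.14, 3.14, 3.14].

## Interface

Orientations are given as a unit quaternion [w, x, y, z].
In Python, from station import bot gives the robot as it stands. The module is installed in compiled form; this text tells all that it offers.
- The arm moves only by the shell command python3 -m crank 'ROWS' [FORCE]. ROWS is JSON, a list of rows, each an object with "linear": the shift along the tool's x, y, z in m, a list of three; "dr": the turn, a rotation vector about the tool's x, y, z in degrees, a list of three; "hand": the gripper command: -1 is shut, 1 is fully open, values between are in proportion. A call has 1 to 10 rows; each row is the pose to reach, as a shift and turn from the pose commanded when the call began, along the tool's axes at that moment; what a row does not reach only later rows make up. A row lasts 1/12 s, in which the tool goes at most 41.7 mm and 7.16 degrees, less where a joint would pass 70% of its speed; a pose out of reach is approached as far as the arm can. A call with a gripper value outside its range is refused whole. The fingers move at their own pace and stop on an object; FORCE is the grip in N (left out, the last holds). Time passes only in rows, so rows that repeat a pose let the fingers close. It gives the time, the measured TCP pose, the force and the opening at its end, in the units of the state.
- bot.get_obs(): the state, without advancing time (a new reading comes with each control period).
- bot.read_camera(name): name is "scene" or "top" or "wrist"; returns the picture (480x640x3 uint8, blue, green, red); there is no depth.
- bot.camera_params(name): a dict with "K" (3x3 intrinsics, pixels), "R" (3x3) and "t" (3): a world point X has camera coordinates R X + t; the wrist camera has in their place "hand_eye" (4x4, takes a point from camera to tool coordinates, whose origin is the TCP and whose axes are the tool frame's). Camera axes: x right, y down, z forward; pixel columns grow to the right and rows downward; lengths in m; the calibration is good to about 2 mm. A picture is of the moment at which its call begins: read the wrist's pose just before it. camera_params takes no time and is no camera call.
- bot.hand_in(): hands the job in, once; it reports no verdict.
Trained networks look in the newest picture that a camera, given by its name, has taken for a name from the list of things; names that differ only in an ending like _2 or _b are one class to them, and where a whole thing is asked for, a point or a joint stands for the part that bears it (a point fixed in the world has none). Each returns a list of dicts, best first, with "score" (0 to 1); they miss things now and then, are a little off and sometimes report something else, mostly with a low value. They report only what shows in the picture. A call takes as long as a camera call. They do not tell look-alikes from the thing itself.
- bot.search_frame(camera, target): "extent" ([left, top, right, bottom] in pixels, round what is visible of it).
- bot.cut_out(camera, target): "pixels" (480x640 bool, what is visible of it) and "extent" ([left, top, right, bottom] in pixels, round what is visible of it).
- bot.place_of(camera, target): "xy" ([column, row] in pixels: a listed point, or the origin of a listed thing).
The state is a dict: "t": time; "q": joint angles; "joint_vel": joint speeds; "joint_torque": joint torques, N m; "eef_pos": TCP position; "tool_rot": TCP orientation; "contact_force": force on the tool from outside, world axes, zero at the start; "torque": the same for the moment, N m; "gripper_width": opening from 0.0 (shut) to 1.0 (fully open).
Only numpy, scipy, OpenCV 4.12 (cv2) and the standard library are available. Lean on these libraries where they do the work, as an engineer would, in place of code of your own. Each camera call takes 0.05 s, during which the arm holds its last target. There are 200 camera calls.

## Task

The cover of the book on the tilted cradle has just been glued down. Lift the brass-edged pressing board by its grip rib, turn it round so that its brass edge meets the cradle's steel stop bar, lay it flush on the sloping cover, centred across the book, and keep it pressed down firmly (about 10 to 20 N, clearly more than its own weight, never leaning on it hard). Finish while still gripping and pressing the board: do not let go, do not shift or re-tilt the cradle, and leave the jar and the steel weight where they are.

Things in the scene. Friction and masses are not known exactly. Their poses are not given: they have to be found in the camera images.
- board: loose pressing board of wood, 100 x 150 x 10 mm, 0.2 to 0.35 kg, a 6 mm wide brass strip along one 150 mm edge, an upright grip rib on top. Starts flat on the table, brass edge on the side away from the robot, yaw varies. Origin: centre of its underside; z up, x from the brass edge to the plain edge, y along the brass edge. It can pivot slightly in the fingers about their closing line
- board_grip (a point): centre of the board's grip rib, where to grasp: straight above the board's origin, 31 mm over its underside. The rib is 84 mm long (along the board's x), 18 mm thick (along y, the way to pinch it) and 42 mm tall: the board's upper face is 21 mm below this point, the rib's top 21 mm above. Axes as the board
- board_brass (a point): middle of the lower outer arris of the brass edge: on the board's underside, 50 mm from its origin towards -x. Axes as the board
- platen: the cradle's tilted platen, a pale board 180 x 200 x 8 mm, with a grey hardcover book fixed on it, 140 x 190 x 16 mm, its spine edge against the steel stop bar along the platen's low edge. Origin: on the hinge, middle of the platen's low edge, 45 mm above the table. x points up the slope, y runs level along the stop bar, z is square to the cover
- cover_foot (a point): middle of the line where the book's cover meets the stop bar: x points up the slope along the cover, y level along the stop bar, z square out of the cover. The cover reaches 140 mm from here in x and 95 mm either way in y. The steel stop bar, 8 mm thick and 200 mm long, stands 10 mm above the cover, its face about at x = 0. This point is about 70 mm above the table
- cradle: wooden book cradle, 200 x 240 mm, fixed on the table left or right (the board is on the other side), yaw within 17 degrees. Its platen slopes up away from the robot, 11 to 29 degrees, different every time, its hinge locked stiff. Origin: centre of the base on the table, x towards the high side
- paste_jar: bystander: closed white jar, 60 mm across, 75 mm tall, origin under its centre
- weight: bystander: dark steel knobbed weight, 52 mm across, 54 mm tall, origin under its centre
There are look-alikes about, which are no part of the job. Of the things shaped like the board, the wood one is meant.

How it is judged:
By the outcome, as a careful person would: the job done as asked, in the order asked, and still so for the second after the job is handed in, while the arm keeps its last pose, push and grip.
It also fails if it takes over 42 s, if anything falls off the work surface, if the arm or the gripper's body presses on something with over 40 N, if the wrist force passes 120 N, or if a joint passes its speed limit or range.

## Working session

There is one attempt and no reset: what is moved stays moved. The work goes in short steps, Python scripts to look and compute and a shell command to move; the robot and the scene stay as the last step left them, time stands still between calls to the robot, and variables do not carry over. Pictures are saved under pics/ and viewed, about 8 in all and at most 12, crops included, and the job is handed in when it is done.

```bash
mkdir -p pics; python3 - <<'E'
from station import bot
import cv2,json
o=bot.get_obs(); print(o)
for c in ("scene","top"):
    im=bot.read_camera(c); cv2.imwrite(f"pics/{c}0.png",im)
    p=bot.camera_params(c); print(c,{k:v.tolist() if hasattr(v,'tolist') else v for k,v in p.items()})
    for t in ("board_grip","board_brass","board","cover_foot","platen","cradle"):
        print(c,t,[(round(d['score'],2),[round(float(x)) for x in d['xy']]) for d in bot.place_of(c,t)])
print(bot.camera_params("wrist"), bot.get_obs()['t'])
E
```

```text
{'t': 0.0, 'q': array([ 1.09186986,  0.47783362,  0.02230128,  1.55649384, -0.01147532,
        1.10932158, -0.08306834]), 'joint_vel': array([ 0.00013127, -0.00091536, -0.00064603, -0.00088713, -0.00133576,
       -0.00102562, -0.00140892]), 'joint_torque': array([ 1.49432581e-04, -5.96441245e+01,  1.60819151e+00, -2.81189328e+01,
        1.25406639e-02,  9.42642539e-03, -3.54675785e-05]), 'eef_pos': array([ 0.24438271, -0.62853685,  0.23028463]), 'tool_rot': array([ 0.13021365, -0.13056842,  0.69563875, -0.69432198]), 'contact_force': array([-0.71936334,  0.27244555,  0.17439334]), 'torque': array([-0.00332115,  0.03421471,  0.00353657]), 'gripper_width': 1.0008094386553714}
scene {'K': [[579.261001314997, 0.0, 323.8484902229472], [0.0, 579.261001314997, 233.34739660921412], [0.0, 0.0, 1.0]], 'R': [[-0.7327046989030036, 0.6804576949429402, 0.011006797826772767], [0.58064162331238, 0.633496838678863, -0.5114069423277817], [-0.35496356078141733, -0.3683192647375745, -0.8592681710272699]], 't': [0.32713594956915, -0.32709800735763117, 1.427506930758966]}
scene board_grip [(0.96, [286,
[... 1005 characters left out ...]
 [(0.88, [138, 271]), (0.86, [234, 347]), (0.74, [233, 140]), (0.73, [253, 244])]
top cover_foot [(0.55, [464, 284])]
top platen [(0.55, [463, 290])]
top cradle [(0.77, [452, 240])]
{'K': array([[387.19789347,   0.        , 318.17873111],
       [  0.        , 387.19789347, 239.88825441],
       [  0.        ,   0.        ,   1.        ]]), 'hand_eye': array([[-1.17880553e-04,  9.65909440e-01,  2.58880163e-01,
        -6.55274918e-02],
       [ 4.30518119e-04, -2.58880092e-01,  9.65909371e-01,
        -1.42704718e-01],
       [ 9.99999900e-01,  2.25314532e-04, -3.85324587e-04,
        -5.37389233e-04],
       [ 0.00000000e+00,  0.00000000e+00,  0.00000000e+00,
         1.00000000e+00]])} 0.7
```

View pics/scene0.png

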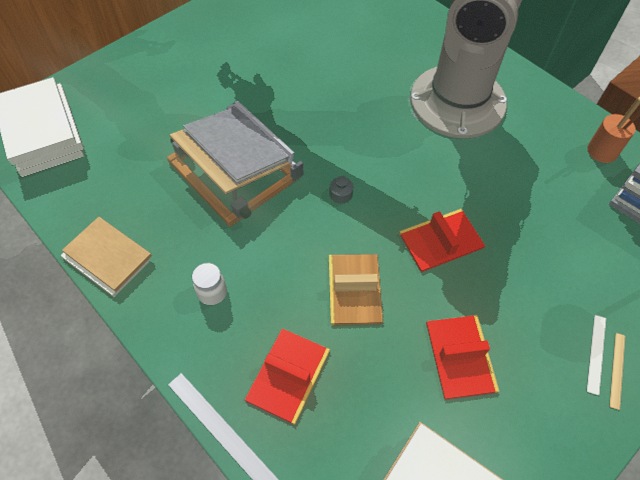

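View pics/top0.png

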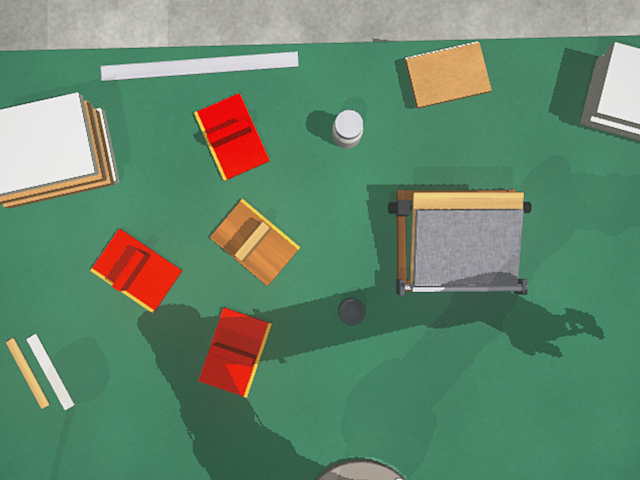

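The scene view shows the wooden board at about (356,289), with its brass edge on the left at u≈331. The cradle is at (240,155), and there are three red look-alike boards, a jar and a weight. The top view puts the wooden board at (254,242) with its brass edge to the upper right, and the cradle at (460,245) with its stop bar at row 288.

```bash
cat > h.py <<'E'
import numpy as np, cv2
from scipy.spatial.transform import Rotation as Rn
from station import bot
def P(c):
    p=bot.camera_params(c); return np.array(p['K']),np.array(p['R']),np.array(p['t'])
def Rt(o): 
    w,x,y,z=o['tool_rot']; return Rn.from_quat([x,y,z,w]).as_matrix()
def Pw(o):  # wrist camera pose from obs
    p=bot.camera_params('wrist'); H=np.array(p['hand_eye']); R=Rt(o)
    Rc=R@H[:3,:3]; tc=R@H[:3,3]+o['eef_pos']; return np.array(p['K']),Rc.T,-Rc.T@tc
def ray(cam,uv):
    K,R,t=cam; d=R.T@np.linalg.solve(K,[*uv,1.]); return -R.T@t,d/np.linalg.norm(d)
def tri(*obs):
    A=np.zeros((3,3));b=np.zeros(3);L=[]
    for cam,uv in obs:
        c,d=ray(cam,uv);M=np.eye(3)-np.outer(d,d);A+=M;b+=M@c;L.append((M,c))
    X=np.linalg.solve(A,b); return X,[round(1000*np.linalg.norm(M@(X-c)),1) for M,c in L]
def onz(cam,uv,z):
    c,d=ray(cam,uv); return c+d*(z-c[2])/d[2]
def proj(cam,X):
    K,R,t=cam; q=(np.atleast_2d(X)@R.T+t)@K.T; return q[:,:2]/q[:,2:]
E
python3 - <<'E'
from h import *
np.set_printoptions(precision=4,suppress=True)
S,T=P('scene'),P('top')
for n,a,b in (('grip',(354,282),(255,242)),('brass',(331,290),(269,224)),('foot',(259,131),(464,284)),('jar',(208,284),(348,126)),('wt',(341,189),(351,311))):
    print(n,*tri((S,a),(T,b)))
s=cv2.imread('pics/scene0.png');t=cv2.imread('pics/top0.png')
a=cv2.resize(s[90:230,160:310],None,fx=2.6,fy=2.6,interpolation=cv2.INTER_CUBIC)
b=cv2.resize(t[180:305,385:535],None,fx=2.6,fy=2.6,interpolation=cv2.INTER_CUBIC)
c=np.zeros((max(a.shape[0],b.shape[0]),780,3),np.uint8);c[:a.shape[0],:390]=a[:,:390];c[:b.shape[0],390:]=b[:,:390]
cv2.imwrite('pics/cr.png',c)
E
```

```text
grip [0.5436 0.1913 0.0272] [np.float64(0.0), np.float64(0.0)]
brass [0.5804 0.1655 0.0029] [np.float64(0.3), np.float64(0.3)]
foot [ 0.4552 -0.1989  0.0716] [np.float64(2.1), np.float64(2.1)]
jar [0.7612 0.0068 0.0426] [np.float64(1.8), np.float64(1.8)]
wt [0.405  0.0091 0.0206] [np.float64(0.6), np.float64(0.6)]
```

View pics/cr.png

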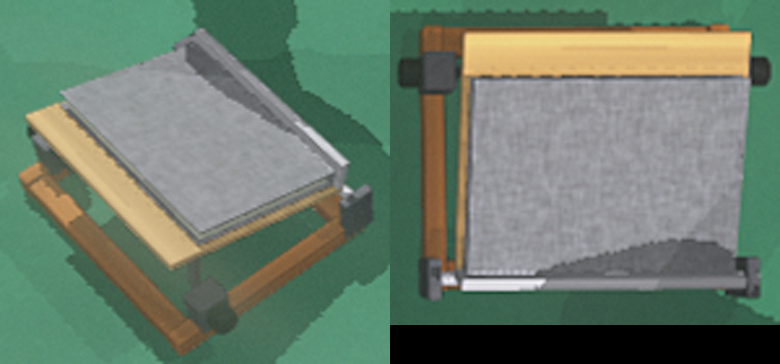

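```bash
cat > fit.py <<'E'
from h import *
from scipy.optimize import least_squares
np.set_printoptions(precision=4,suppress=True)
def frame(p):
    x=np.array([np.cos(p[3])*np.cos(p[4]),np.sin(p[3])*np.cos(p[4]),np.sin(p[4])]);y=np.array([-np.sin(p[3]),np.cos(p[3]),0])
    return np.c_[x,y,np.cross(x,y)]
pt={'hB':(.14,.095,0),'hA':(.14,-.095,0),'lB':(0,.095,0),'lA':(0,-.095,0),'pB':(.172,.1,-.016),'pA':(.172,-.1,-.016)}
def fit(obs,p0=(.455,-.2,.07,0,.35)):
    f=lambda p:np.concatenate([proj(c,np.array(p[:3])+frame(p)@pt[k])[0]-uv for c,k,uv in obs])
    r=least_squares(f,p0,loss='soft_l1'); return r.x,r.fun
E
python3 - <<'E'
from fit import *
S,T=P('scene'),P('top')
o=[(S,'hA',(183.8,126.5)),(S,'hB',(235,181.5)),(T,'hB',(416.5,209.6)),(T,'hA',(522.7,209.6)),(T,'lB',(414.6,285.8)),(S,'lB',(288.8,159.2)),
(S,'pA',(170.4,135)),(S,'pB',(226,193)),(T,'pB',(413,192)),(T,'pA',(523.5,192))]
p,r=fit(o);print(p,np.degrees(p[3:]));print(r.reshape(-1,2))
E
```

```text
[ 0.4511 -0.2007  0.0612 -0.0267  0.2847] [-1.5318 16.311 ]
[[-0.726  -0.0393]
 [ 1.4601 -0.6905]
 [ 0.1455  1.2657]
 [-0.2704  1.3665]
 [-1.4123 -0.6139]
 [-0.3179 -0.7397]
 [-1.7936  0.324 ]
 [-1.7232  0.5291]
 [-0.0037 -0.0424]
 [-0.1783  0.0579]]
```

```bash
python3 - <<'E'
from h import *
np.set_printoptions(precision=4,suppress=True)
o=bot.get_obs();R=Rt(o);print(R)
z=R[:,2];az=np.degrees(np.arctan2(o['eef_pos'][1],o['eef_pos'][0]))
print('z ang',np.degrees(np.arctan2(z[1],z[0])),'az',az)
E
```

```text
[[-0.932   0.0001  0.3623]
 [-0.3623 -0.     -0.932 ]
 [-0.0001 -1.      0.    ]]
z ang -68.7563067985245 az -68.75250524427464
```

```bash
python3 -m crank '[{"linear":[-0.445,-0.07,-0.287],"dr":[0,22.75,0],"hand":1},{"linear":[-0.445,-0.07,-0.287],"dr":[0,22.75,0],"hand":1},{"linear":[-0.445,-0.07,-0.287],"dr":[0,22.75,0],"hand":1},{"linear":[-0.445,-0.07,-0.287],"dr":[0,22.75,0],"hand":1},{"linear":[-0.445,-0.07,-0.287],"dr":[0,22.75,0],"hand":1},{"linear":[-0.445,-0.07,-0.287],"dr":[0,22.75,0],"hand":1},{"linear":[-0.445,-0.07,-0.287],"dr":[0,22.75,0],"hand":1},{"linear":[-0.445,-0.07,-0.287],"dr":[0,22.75,0],"hand":1},{"linear":[-0.445,-0.07,-0.287],"dr":[0,22.75,0],"hand":1},{"linear":[-0.445,-0.07,-0.287],"dr":[0,22.75,0],"hand":1}]'; python3 -c "
from h import *;o=bot.get_obs();print(o['q'],Rt(o)[:,2])"
```

```text
t: 1.53
eef_pos: [0.4877, -0.2932, 0.2866]
tool_rot: [0.009, -0.01, -0.707, 0.707]
contact_force: [2.2, -1.2, 0.3]
gripper_width: 0.999
[ 0.48584306  0.25659048 -0.06601313  1.74495273  0.01860314  1.13982484
 -1.18302003] [-2.64475575e-02 -9.99650094e-01  4.65674244e-04]
```

```bash
python3 -m crank '[{"linear":[-0.067,-0.013,-0.093],"dr":[0,0,0],"hand":1},{"linear":[-0.067,-0.013,-0.093],"dr":[0,0,0],"hand":1},{"linear":[-0.067,-0.013,-0.093],"dr":[0,0,0],"hand":1},{"linear":[-0.067,-0.013,-0.093],"dr":[0,0,0],"hand":1},{"linear":[-0.067,-0.013,-0.093],"dr":[0,0,0],"hand":1},{"linear":[-0.067,-0.013,-0.093],"dr":[0,0,0],"hand":1}]'; python3 - <<'E'
from h import *
import pickle
o=bot.get_obs();im=bot.read_camera('wrist');cv2.imwrite('pics/w1.png',im);pickle.dump(o,open('w1.pkl','wb'))
print(o['eef_pos'],o['q'][6])
E
```

```text
t: 2.03
eef_pos: [0.5558, -0.2046, 0.2987]
tool_rot: [0.01, -0.009, -0.707, 0.707]
contact_force: [-0.6, -0.5, 0.5]
gripper_width: 1.0
[ 0.55577197 -0.20458026  0.29872693] -1.3838646907175332
```

View pics/w1.png

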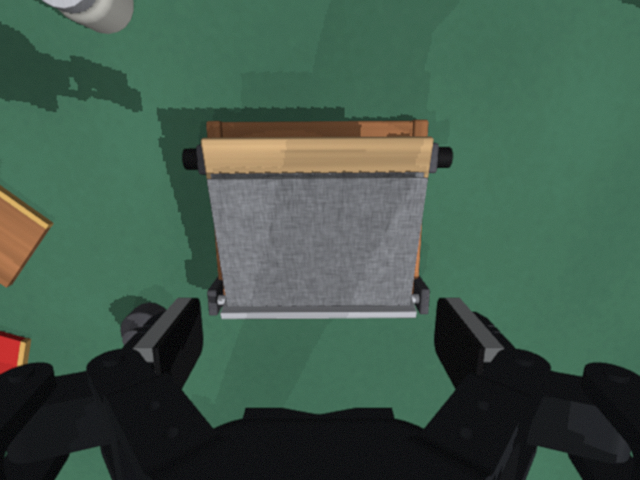

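The wrist view shows the cover from about (209,178) and (427,178) down to (226,305) and (415,305). The stop bar runs along rows 306–318, and the platen's high corners are at (203,140) and (432,140).

```bash
python3 -m crank '[{"linear":[0.03,0,-0.125],"dr":[0,0,0],"hand":1},{"linear":[0.03,0,-0.125],"dr":[0,0,0],"hand":1},{"linear":[0.03,0,-0.125],"dr":[0,0,0],"hand":1},{"linear":[0.03,0,-0.125],"dr":[0,0,0],"hand":1},{"linear":[0.03,0,-0.125],"dr":[0,0,0],"hand":1},{"linear":[0.03,0,-0.125],"dr":[0,0,0],"hand":1}]'; cat > edge.py <<'E'
from fit import *
import pickle
o=bot.get_obs();im=bot.read_camera('wrist');cv2.imwrite('pics/w2.png',im);pickle.dump(o,open('w2.pkl','wb'))
im1=cv2.imread('pics/w1.png');o1=pickle.load(open('w1.pkl','rb'))
views=[(Pw(o1),im1,'w1'),(Pw(o),im,'w2'),(P('top'),cv2.imread('pics/top0.png'),'top'),(P('scene'),cv2.imread('pics/scene0.png'),'scene')]
c=Pw(o1)
p,_=fit([(c,'hB',(209,178)),(c,'hA',(427,178)),(c,'pB',(203,140)),(c,'pA',(432,140)),(c,'lB',(226,305)),(c,'lA',(415,305))],(.451,-.2,.065,-.027,.3))
print('init',p,np.degrees(p[4]))
E_={'chi':('hB','hA'),'cl':('lB','hB'),'cr':('lA','hA'),'phi':('pB','pA')}
def samples(p,vs,w):
    out=[]
    for cam,img,n in vs:
        g=cv2.GaussianBlur(img,(3,3),0).astype(np.float32)
        for e,(a,b) in E_.items():
            s=np.linspace(.15,.9,25)[:,None]; X=np.array(pt[a])*(1-s)+np.array(pt[b])*s
            uv=proj(cam,p[:3]+X@frame(p).T); d=uv[-1]-uv[0]; nn=np.array([-d[1],d[0]])/np.linalg.norm(d)
            ks=np.arange(-w,w+.1,.25)
            pts=(uv[:,None]+ks[None,:,None]*nn).astype(np.float32)
            v=cv2.remap(g,pts[...,0],pts[...,1],cv2.INTER_LINEAR)
            G=np.linalg.norm(v[:,4:]-v[:,:-4],axis=2); kk=ks[2:-2][:G.shape[1]]
            i=G.argmax(1)
            for j in range(len(s)):
                if G[j,i[j]]>15: out.append((cam,X[j],uv[j]+kk[i[j]]*nn,nn,n+e))
    return out
def run(vs,p,pri=True):
    for w in (5,4,3,2.5):
        sm=samples(p,vs,w)
        f=lambda q:np.array([(proj(c,q[:3]+frame(q)@X)[0]-u)@n for c,X,u,n,_ in sm]+[])
        r=least_squares(f,p,loss='soft_l1',f_scale=.5);p=r.x
    res={}
    for s,v in zip(sm,f(p)): res.setdefault(s[4],[]).append(v)
    return p,{k:(len(v),round(float(np.mean(v)),2)) for k,v in res.items()}
for name,vs in (('w1',views[:1]),('w12',views[:2]),('all',views)):
    q,res=run(vs,p); print(name,q,np.degrees(q[3:])); print(res)
E
python3 edge.py; python3 - <<'E'
from h import *
for t in ('board_grip','board_brass','cover_foot'):
  print(t,[(round(d['score'],2),d['xy']) for d in bot.place_of('wrist',t)][:3])
E
```

```text
t: 2.58
eef_pos: [0.5292, -0.0799, 0.299]
tool_rot: [0.01, -0.01, -0.707, 0.707]
contact_force: [0.3, -0.6, -0.3]
gripper_width: 0.995
init [ 0.4491 -0.201   0.0665 -0.0254  0.2435] 13.9531387161004
w1 [ 0.4471 -0.2021  0.0799 -0.0161  0.1588] [-0.9213  9.0964]
{'w1chi': (25, 0.27), 'w1cl': (25, 0.1), 'w1cr': (25, 0.04), 'w1phi': (25, -0.32)}
w12 [ 0.4482 -0.2012  0.074  -0.0231  0.2039] [-1.3237 11.6814]
{'w1chi': (25, 0.37), 'w1cl': (25, 0.56), 'w1cr': (25, -0.65), 'w1phi': (25, -0.72), 'w2chi': (25, 0.82), 'w2cl': (25, -0.19), 'w2cr': (25, 0.45), 'w2phi': (25, -0.36)}
all [ 0.4491 -0.2012  0.072  -0.0215  0.2326] [-1.2326 13.3289]
{'w1chi': (25, 0.53), 'w1cl': (25, 0.41), 'w1cr': (25, -0.7), 'w1phi': (25, -1.11), 'w2chi': (25, 0.81), 'w2cl': (25, -0.34), 'w2cr': (25, 0.26), 'w2phi': (25, -1.05), 'topchi': (25, 1.69), 'topcl': (25, -0.12), 'topcr': (25, 0.47), 'topphi': (25, 0.13), 'scenechi': (25, 0.89), 'scenecl': (25, -0.27), 'scenecr': (25, 0.23), 'scenephi': (25, -0.8)}
board_grip [(0.96, [63.7, 371.2])]
board_brass [(0.75, [103.0, 152.3]), (0.42, [246.8, 300.7])]
cover_foot [(0.4, [102.5, 152.4])]
```

View pics/w2.png

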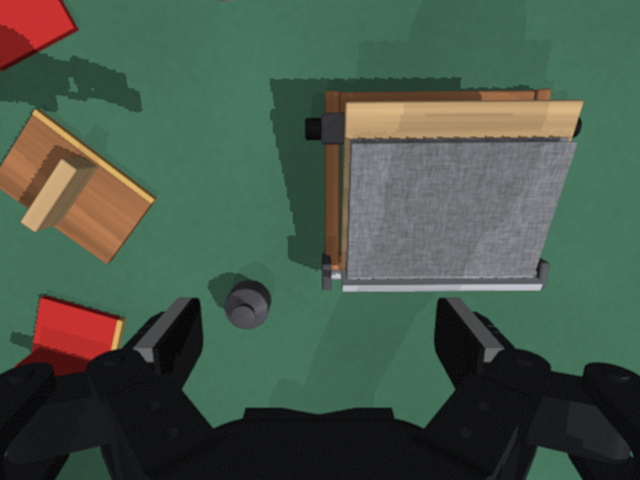

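The second wrist view shows the cradle with its cover spanning (348,142)–(575,142) down to row 278. The wooden board is at (75,185) with its brass edge at the upper right, and the weight is at (247,303). The slope is still uncertain, so I'll fit it with the stop bar included and the book length left free.

```bash
sed -i 's/^o=bot.get_obs.*$/o=pickle.load(open("w2.pkl","rb"));im=cv2.imread("pics\/w2.png")/' edge.py
sed -i '/^for name,vs in/,$d' edge.py
cat > edge2.py <<'E'
from edge import *
import edge
pt['bB']=(-.008,.1,.01);pt['bA']=(-.008,-.1,.01);E_['bar']=('bB','bA')
# free params: p[5]=extra of chi length, p[6]=extra of phi x, p[7]=z of platen extra
def ext(p,X,e):
    X=np.array(X,float)
    if e.endswith('chi'):X[0]+=p[5]
    if e.endswith('phi'):X[0]+=p[6]
    return X
def run2(vs,p,tie):
    p=np.r_[p,0,0]
    for w in (6,5,4,3,3):
        for k,d in (('hA',.14+p[5]),('hB',.14+p[5]),('pA',.172+p[6]),('pB',.172+p[6])): pt[k]=(d,)+tuple(pt[k][1:])
        sm=samples(p,vs,w)
        base=p.copy()
        def f(q):
            r=[(proj(c,q[:3]+frame(q)@(X+np.array([(q[5]-base[5])*n.endswith('chi')+(q[6]-base[6])*n.endswith('phi'),0,0])))[0]-u)@nn for c,X,u,nn,n in sm]
            r.append((q[2]-(.045+.024*np.cos(q[4])+.008*np.sin(q[4])))*1000*tie)
            return np.array(r)
        p=least_squares(f,p,loss='soft_l1',f_scale=.5).x
    res={}
    for s,v in zip(sm,f(p)): res.setdefault(s[4],[]).append(v)
    return p,{k:(len(v),round(float(np.mean(v)),2)) for k,v in res.items()}
for name,vs in (('w12',views[:2]),('w12s',views[:2]+views[3:]),('all',views)):
  for tie in (0,5):
    q,res=run2(vs,np.array([.449,-.201,.07,-.0226,.24]),tie); print(name,tie,q,np.degrees(q[3:5])); print({k:v[1] for k,v in res.items()})
E
python3 edge2.py
```

```text
init [ 0.4491 -0.201   0.0665 -0.0254  0.2435] 13.953135247020045
w12 0 [ 0.4508 -0.2014  0.0707 -0.0202  0.2536  0.0047 -0.0022] [-1.1555 14.5322]
{'w1chi': 0.71, 'w1cl': 0.38, 'w1cr': -0.86, 'w1phi': 0.05, 'w1bar': 0.0, 'w2chi': -0.78, 'w2cl': -0.34, 'w2cr': 0.29, 'w2phi': -0.1, 'w2bar': -0.01}
w12 5 [ 0.4506 -0.2014  0.0703 -0.0199  0.2583  0.0051 -0.0019] [-1.1396 14.7969]
{'w1chi': 0.75, 'w1cl': 0.45, 'w1cr': -0.88, 'w1phi': 0.06, 'w1bar': -0.01, 'w2chi': -0.78, 'w2cl': -0.33, 'w2cr': 0.18, 'w2phi': -0.1, 'w2bar': 0.01}
w12s 0 [ 0.4508 -0.2014  0.0708 -0.0202  0.2528  0.0049 -0.0022] [-1.1598 14.483 ]
{'w1chi': 0.43, 'w1cl': 0.42, 'w1cr': -0.87, 'w1phi': 0.05, 'w1bar': 0.05, 'w2chi': -1.03, 'w2cl': -0.32, 'w2cr': 0.23, 'w2phi': -0.02, 'w2bar': 0.02, 'scenechi': 1.56, 'scenecl': -0.27, 'scenecr': 0.19, 'scenephi': -0.17, 'scenebar': -0.13}
w12s 5 [ 0.4506 -0.2014  0.0703 -0.02    0.2563  0.0053 -0.0019] [-1.1454 14.6865]
{'w1chi': 0.47, 'w1cl': 0.53, 'w1cr': -0.85, 'w1phi': 0.05, 'w1bar': 0.04, 'w2chi': -1.05, 'w2cl': -0.29, 'w2cr': 0.17, 'w2phi': -0.04, 'w2bar': 0.07, 'scenechi'
[... 186 characters left out ...]
0.4, 'w1cr': -0.86, 'w1phi': -0.05, 'w1bar': -0.02, 'w2chi': -0.64, 'w2cl': -0.37, 'w2cr': 0.25, 'w2phi': -0.05, 'w2bar': -0.11, 'topchi': -0.92, 'topcl': 0.01, 'topcr': 0.5, 'topphi': 0.51, 'topbar': 0.35, 'scenechi': 1.6, 'scenecl': -0.27, 'scenecr': 0.21, 'scenephi': -0.33, 'scenebar': -0.18}
all 5 [ 0.4509 -0.2014  0.0706 -0.0204  0.2527  0.0046 -0.0022] [-1.1676 14.4774]
{'w1chi': 0.78, 'w1cl': 0.53, 'w1cr': -0.94, 'w1phi': -0.02, 'w1bar': -0.07, 'w2chi': -0.68, 'w2cl': -0.32, 'w2cr': 0.13, 'w2phi': -0.1, 'w2bar': -0.07, 'topchi': -0.95, 'topcl': 0.02, 'topcr': 0.42, 'topphi': 0.47, 'topbar': 0.62, 'scenechi': 1.66, 'scenecl': -0.33, 'scenecr': 0.11, 'scenephi': -0.2, 'scenebar': -0.23}
```

```bash
python3 -m crank '[{"linear":[-0.01,0.03,-0.27],"dr":[0,-146,0],"hand":1},{"linear":[-0.01,0.03,-0.27],"dr":[0,-146,0],"hand":1},{"linear":[-0.01,0.03,-0.27],"dr":[0,-146,0],"hand":1},{"linear":[-0.01,0.03,-0.27],"dr":[0,-146,0],"hand":1},{"linear":[-0.01,0.03,-0.27],"dr":[0,-146,0],"hand":1},{"linear":[-0.01,0.03,-0.27],"dr":[0,-146,0],"hand":1},{"linear":[-0.01,0.03,-0.27],"dr":[0,-146,0],"hand":1},{"linear":[-0.01,0.03,-0.27],"dr":[0,-146,0],"hand":1},{"linear":[-0.01,0.03,-0.27],"dr":[0,-146,0],"hand":1},{"linear":[-0.01,0.03,-0.27],"dr":[0,-146,0],"hand":1}]'; cat > look.py <<'E'
from h import *
import pickle,sys
np.set_printoptions(precision=4,suppress=True)
n=sys.argv[1];o=bot.get_obs();im=bot.read_camera('wrist');cv2.imwrite(f'pics/{n}.png',im);pickle.dump(o,open(n+'.pkl','wb'))
R=Rt(o);print(o['eef_pos'],o['q'],'z',R[:,2],np.degrees(np.arctan2(R[1,2],R[0,2])),'y',R[:,1]);cam=Pw(o)
print('expected',proj(cam,[[.5436,.1913,.031],[.5804,.1655,0]]))
for t in ('board_grip','board_brass'): print(t,[(round(d['score'],2),d['xy']) for d in bot.place_of('wrist',t)][:4])
E
python3 look.py w3
```

```text
t: 3.62
eef_pos: [0.5472, 0.1911, 0.2683]
tool_rot: [0.407, -0.408, 0.578, -0.578]
contact_force: [0.3, 0.5, 0.1]
gripper_width: 0.999
[0.5472 0.1911 0.2683] [-0.0307  0.3341 -0.5203  1.7179  0.1804  1.1382 -0.9449] z [ 0.9422 -0.335  -0.0006] -19.57403522685393 y [-0.0008 -0.0003 -1.    ]
expected [[315.2147 205.922 ]
 [355.6595 211.9078]]
board_grip [(0.88, [518.6, 78.5]), (0.82, [313.6, 199.0]), (0.68, [104.2, 234.5])]
board_brass [(0.92, [468.5, 44.6]), (0.67, [358.5, 213.3]), (0.63, [118.3, 272.0])]
```

```bash
python3 -m crank '[{"linear":[0,0,0],"dr":[0,-71.5,0],"hand":1},{"linear":[0,0,0],"dr":[0,-71.5,0],"hand":1},{"linear":[0,0,0],"dr":[0,-71.5,0],"hand":1},{"linear":[0,0,0],"dr":[0,-71.5,0],"hand":1},{"linear":[0,0,0],"dr":[0,-71.5,0],"hand":1},{"linear":[0,0,0],"dr":[0,-71.5,0],"hand":1},{"linear":[0,0,0],"dr":[0,-71.5,0],"hand":1},{"linear":[0,0,0],"dr":[0,-71.5,0],"hand":1},{"linear":[0,0,0],"dr":[0,-71.5,0],"hand":1},{"linear":[0,0,0],"dr":[0,-71.5,0],"hand":1}]'; python3 look.py w4
```

```text
t: 4.6
eef_pos: [0.547, 0.1909, 0.2688]
tool_rot: [-0.668, 0.668, -0.232, 0.232]
contact_force: [-0.4, 0.3, -0.7]
gripper_width: 1.0
[0.547  0.1909 0.2688] [ 0.142   0.38   -0.7529  1.7074  0.2799  1.1654  0.2142] z [ 0.6206  0.7841 -0.0003] 51.63773504553183 y [-0.     -0.0003 -1.    ]
expected [[315.9573 201.8298]
 [318.5495 237.7108]]
board_grip [(0.97, [316.8, 201.4]), (0.47, [316.7, 197.2])]
board_brass [(0.93, [159.1, 10.0]), (0.71, [484.2, 281.5]), (0.64, [313.6, 239.3])]
```

View pics/w4.png

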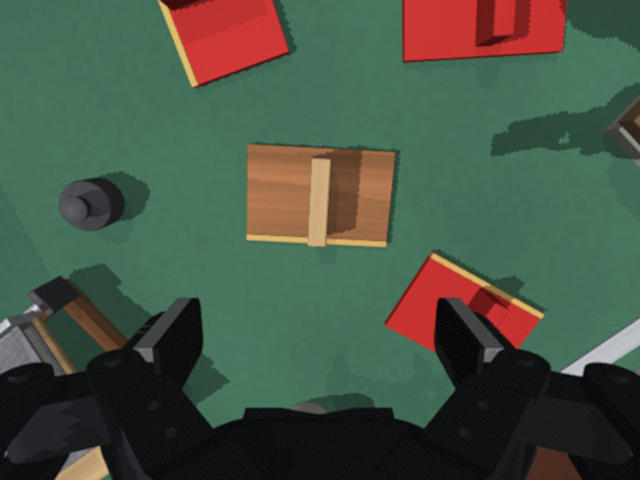

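The wooden board is directly below: corners at (248,144), (397,152), (386,246), (247,240), brass edge at the bottom (row ~242), and the rib upright at (319,200).

```bash
python3 - <<'E'
from h import *
import pickle
np.set_printoptions(precision=4,suppress=True)
o=pickle.load(open('w4.pkl','rb'));cam=Pw(o)
C=np.array([onz(cam,u,.01) for u in ((248,144),(397,152),(387,245.5),(247.5,239.5))])
d=lambda a,b:(np.linalg.norm(C[a]-C[b]),np.degrees(np.arctan2(*(C[b]-C[a])[1::-1])))
print(C,C.mean(0));print(d(3,0),d(2,1),d(0,1),d(3,2))
# rib top (z=.052): corners
Rb=np.array([onz(cam,u,.052) for u in ((312,158),(330,158),(326,244.5),(308,244.5))]);print(Rb.mean(0),np.linalg.norm(Rb[0]-Rb[1]),np.linalg.norm(Rb[3]-Rb[0]),np.degrees(np.arctan2(*(Rb[0]+Rb[1]-Rb[2]-Rb[3])[1::-1])))
im=cv2.imread('pics/w4.png');h=cv2.cvtColor(im,cv2.COLOR_BGR2HSV)[140:252,240:402]
print('grip tri',tri((cam,(316.8,201.4)),(P('scene'),(354,282)),(P('top'),(255,242)),(Pw(pickle.load(open('w3.pkl','rb'))),(313.6,199))))
E
```

```text
[[0.4578 0.1719 0.01  ]
 [0.5573 0.285  0.01  ]
 [0.6309 0.2196 0.01  ]
 [0.5326 0.1061 0.01  ]] [0.5446 0.1956 0.01  ]
(np.float64(0.09962765636022385), np.float64(138.65365994100088)) (np.float64(0.09847707920337204), np.float64(138.38403704364774)) (np.float64(0.15060586668156867), np.float64(48.65356384564978)) (np.float64(0.15014686916374959), np.float64(49.09304214703297))
[0.5432 0.1953 0.052 ] 0.01637227864271366 0.08181477242590803 139.0498809497323
grip tri (array([0.5441, 0.1929, 0.0263]), [np.float64(1.2), np.float64(1.9), np.float64(1.6), np.float64(4.4)])
```

```bash
python3 -m crank '[{"linear":[-0.005,0.04,0.0015],"dr":[0,2.9,0],"hand":1},{"linear":[-0.005,0.08,0.0015],"dr":[0,2.9,0],"hand":1},{"linear":[-0.005,0.12,0.0015],"dr":[0,2.9,0],"hand":1},{"linear":[-0.005,0.16,0.0015],"dr":[0,2.9,0],"hand":1},{"linear":[-0.005,0.2,0.0015],"dr":[0,2.9,0],"hand":1},{"linear":[-0.005,0.23,0.0015],"dr":[0,2.9,0],"hand":1},{"linear":[-0.005,0.245,0.0015],"dr":[0,2.9,0],"hand":1},{"linear":[-0.005,0.2535,0.0015],"dr":[0,2.9,0],"hand":1},{"linear":[-0.005,0.2535,0.0015],"dr":[0,2.9,0],"hand":1},{"linear":[-0.005,0.2535,0.0015],"dr":[0,2.9,0],"hand":1}]'; python3 look.py w5 
```

```text
t: 5.58
eef_pos: [0.5447, 0.1965, 0.0166]
tool_rot: [0.662, -0.661, 0.249, -0.25]
contact_force: [1.3, -0.7, 0.4]
gripper_width: 1.002
[0.5447 0.1965 0.0166] [-0.0159  0.6776 -0.5798  1.9047  0.5484  0.7199 -0.069 ] z [0.661  0.7504 0.0016] 48.621903259914724 y [ 0.0017  0.0006 -1.    ]
expected [[304.4164 329.8676]
 [317.9155 383.6927]]
board_grip [(0.72, [313.1, 325.9])]
board_brass []
```

View pics/w5.png

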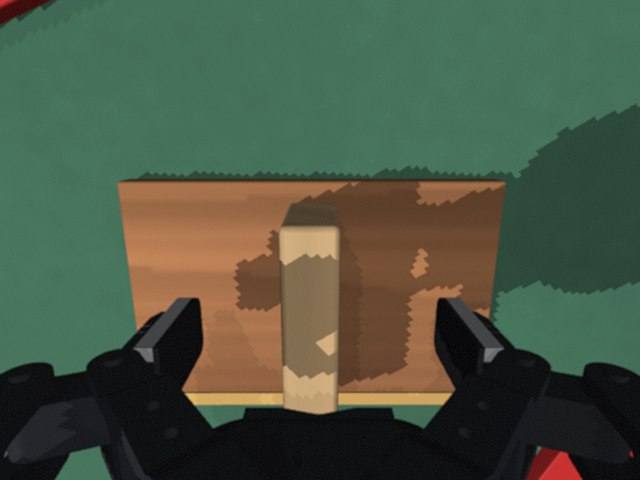

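The fingers straddle the rib: the rib is at u≈310 and the pads at 202 and 437, so it sits about 2 mm off centre. I'll shift and close.

```bash
python3 -m crank '[{"linear":[0,0.002,-0.002],"dr":[0,0,0],"hand":1},{"linear":[0,0.002,-0.002],"dr":[0,0,0],"hand":-1},{"linear":[0,0.002,-0.002],"dr":[0,0,0],"hand":-1},{"linear":[0,0.002,-0.002],"dr":[0,0,0],"hand":-1},{"linear":[0,0.002,-0.002],"dr":[0,0,0],"hand":-1},{"linear":[0,0.002,-0.002],"dr":[0,0,0],"hand":-1},{"linear":[0,0.002,-0.002],"dr":[0,0,0],"hand":-1},{"linear":[0,0.002,-0.002],"dr":[0,0,0],"hand":-1},{"linear":[0,0.002,-0.002],"dr":[0,0,0],"hand":-1},{"linear":[0,0.002,-0.002],"dr":[0,0,0],"hand":-1}]' 80; python3 -m crank '[{"linear":[0,0,0],"dr":[0,0,0],"hand":-1},{"linear":[0,-0.04,0],"dr":[0,0,0],"hand":-1},{"linear":[0,-0.08,0],"dr":[0,0,0],"hand":-1},{"linear":[0,-0.12,0],"dr":[0,0,0],"hand":-1},{"linear":[0,-0.16,0],"dr":[0,0,0],"hand":-1},{"linear":[0,-0.2,0],"dr":[0,0,0],"hand":-1},{"linear":[0,-0.235,0],"dr":[0,0,0],"hand":-1},{"linear":[0,-0.235,0],"dr":[0,0,0],"hand":-1}]'; python3 look.py w6
```

```text
t: 6.57
eef_pos: [0.5425, 0.1946, 0.0136]
tool_rot: [0.662, -0.662, 0.249, -0.249]
contact_force: [-0.2, 0.1, 3.5]
gripper_width: 0.203
t: 7.23
eef_pos: [0.5452, 0.1965, 0.2555]
tool_rot: [0.664, -0.659, 0.246, -0.252]
contact_force: [0.4, 2.0, -2.1]
gripper_width: 0.199
[0.5452 0.1965 0.2555] [ 0.1303  0.3859 -0.7496  1.7314  0.2907  1.1269  0.1439] z [0.6598 0.7513 0.0096] 48.70955909154354 y [ 0.0103  0.0037 -0.9999]
expected [[310.2172 208.3012]
 [315.3183 244.1745]]
board_grip [(0.97, [315.2, 330.4])]
board_brass [(0.82, [140.1, 19.4])]
```

```bash
python3 -m crank '[{"linear":[0.215,0,-0.3415],"dr":[0,139.9,0],"hand":-1},{"linear":[0.215,0,-0.3415],"dr":[0,139.9,0],"hand":-1},{"linear":[0.215,0,-0.3415],"dr":[0,139.9,0],"hand":-1},{"linear":[0.215,0,-0.3415],"dr":[0,139.9,0],"hand":-1},{"linear":[0.215,0,-0.3415],"dr":[0,139.9,0],"hand":-1},{"linear":[0.215,0,-0.3415],"dr":[0,139.9,0],"hand":-1},{"linear":[0.215,0,-0.3415],"dr":[0,139.9,0],"hand":-1},{"linear":[0.215,0,-0.3415],"dr":[0,139.9,0],"hand":-1},{"linear":[0.215,0,-0.3415],"dr":[0,139.9,0],"hand":-1},{"linear":[0.215,0,-0.3415],"dr":[0,139.9,0],"hand":-1}]'
cat > togo.py <<'E'
from fit import *
import sys
# args: cover-frame TCP x y z (m), slope deg
x,y,z,th=map(float,sys.argv[1:5]); yaw=np.radians(float(sys.argv[5]) if len(sys.argv)>5 else -1.15)
F=frame([0,0,0,yaw,np.radians(14.6)]);G=frame([0,0,0,yaw,np.radians(th)])
foot=np.array([.4507,-.2014,.0705])
o=bot.get_obs();R=Rt(o);T=foot+F@[x,y,z]
Rg=np.c_[-G[:,0],-G[:,2],-G[:,1]]
print('lin',R.T@(T-o['eef_pos']),'dr',np.degrees(Rn.from_matrix(R.T@Rg).as_rotvec()))
print('cover-frame TCP',F.T@(o['eef_pos']-foot),'force cover',F.T@o['contact_force'],'torque',F.T@o['torque'],'q',o['q'],'w',o['gripper_width'])
E
python3 togo.py .055 0 .09 14.6
```

```text
t: 8.22
eef_pos: [0.4754, -0.2084, 0.2457]
tool_rot: [0.386, -0.389, 0.592, -0.59]
contact_force: [0.6, -0.5, -3.1]
gripper_width: 0.205
lin [-0.0083  0.0742  0.0032] dr [ 8.7899 67.2512 13.1226]
cover-frame TCP [ 0.0682 -0.0065  0.1633] force cover [-0.1611 -0.4441 -3.2083] torque [ 0.0331 -0.0074  0.0552] q [ 0.6127  0.2337 -0.3733  1.8845  0.0992  1.0461 -0.2117] w 0.20466952055722085
```

```bash
python3 -m crank '[{"linear":[-0.008,0.04,0.003],"dr":[8.8,67.3,13.1],"hand":-1},{"linear":[-0.008,0.04,0.003],"dr":[8.8,67.3,13.1],"hand":-1},{"linear":[-0.008,0.04,0.003],"dr":[8.8,67.3,13.1],"hand":-1},{"linear":[-0.008,0.04,0.003],"dr":[8.8,67.3,13.1],"hand":-1},{"linear":[-0.008,0.04,0.003],"dr":[8.8,67.3,13.1],"hand":-1},{"linear":[-0.008,0.04,0.003],"dr":[8.8,67.3,13.1],"hand":-1},{"linear":[-0.008,0.04,0.003],"dr":[8.8,67.3,13.1],"hand":-1},{"linear":[-0.008,0.04,0.003],"dr":[8.8,67.3,13.1],"hand":-1},{"linear":[-0.008,0.04,0.003],"dr":[8.8,67.3,13.1],"hand":-1},{"linear":[-0.008,0.04,0.003],"dr":[8.8,67.3,13.1],"hand":-1}]'; python3 togo.py .055 0 .06 14.6; python3 look.py w7
```

```text
t: 9.05
eef_pos: [0.4819, -0.1974, 0.2054]
tool_rot: [0.084, 0.096, 0.701, -0.701]
contact_force: [-0.7, 0.1, -2.0]
gripper_width: 0.201
lin [0.0092 0.0627 0.0048] dr [ 0.185   0.118  -0.0255]
cover-frame TCP [0.0641 0.0046 0.1227] force cover [-1.1576  0.1245 -1.7303] torque [-0.0075  0.4345 -0.0211] q [ 0.5299  0.1547 -0.232   2.1071 -0.0647  0.6405 -1.2364] w 0.20105258006652843
[ 0.4819 -0.1974  0.2054] [ 0.5299  0.1547 -0.232   2.1071 -0.0647  0.6405 -1.2364] z [-0.0173 -0.9998 -0.0026] -90.98912841447881 y [ 0.2525 -0.0018 -0.9676]
expected [[-137.8919  204.6247]
 [ -71.9745  167.4156]]
board_grip [(0.8, [317.4, 329.4])]
board_brass []
```

View pics/w7.png

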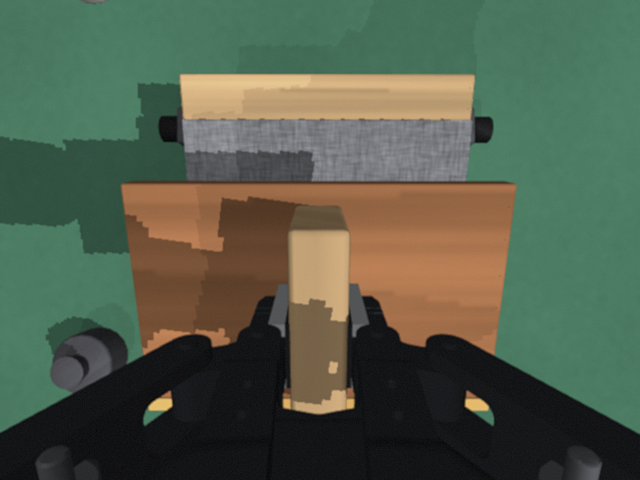

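The board hangs square in the fingers, with its far edge at row 182 from u=122 to 516 (centre 319). The cover is centred at u≈326, which matches the measured 4.6 mm offset. Descending close to the cover.

```bash
python3 -m crank '[{"linear":[0.0075,0.035,0.0045],"dr":[0.2,0.1,0],"hand":-1},{"linear":[0.0075,0.065,0.0045],"dr":[0.2,0.1,0],"hand":-1},{"linear":[0.0075,0.085,0.0045],"dr":[0.2,0.1,0],"hand":-1},{"linear":[0.0075,0.097,0.0045],"dr":[0.2,0.1,0],"hand":-1},{"linear":[0.0075,0.1,0.0045],"dr":[0.2,0.1,0],"hand":-1},{"linear":[0.0075,0.1,0.0045],"dr":[0.2,0.1,0],"hand":-1},{"linear":[0.0075,0.1,0.0045],"dr":[0.2,0.1,0],"hand":-1}]'; python3 togo.py .055 0 .0136 14.6;  python3 - <<'E'
from h import *
s=bot.read_camera('scene');cv2.imwrite('pics/s1.png',cv2.resize(s[70:220,150:330],None,fx=4,fy=4,interpolation=cv2.INTER_CUBIC))
E
```

```text
t: 9.78
eef_pos: [0.5029, -0.2026, 0.1098]
tool_rot: [-0.087, -0.095, -0.7, 0.703]
contact_force: [1.2, 0.0, -2.7]
gripper_width: 0.198
lin [ 0.0055  0.0112 -0.0002] dr [-0.0582  0.4856 -0.253 ]
cover-frame TCP [ 0.0604 -0.0002  0.0249] force cover [ 0.4312  0.036  -2.9181] torque [-0.0066  0.4084  0.0158] q [ 0.4915  0.3331 -0.2102  2.1505 -0.0048  0.4151 -1.2772] w 0.19754170201042673
```

View pics/s1.png

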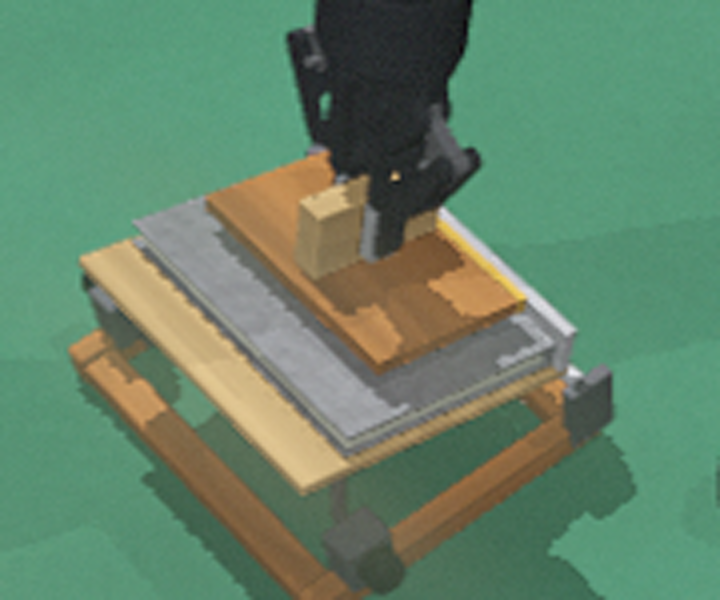

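The scene crop shows the board hovering parallel just above the cover, brass edge toward the stop bar. Next I lower it to contact.

```bash
python3 -m crank '[{"linear":[0.003,0.004,0],"dr":[0,0.45,-0.2],"hand":-1},{"linear":[0.004,0.008,0],"dr":[0,0.45,-0.2],"hand":-1},{"linear":[0.004,0.010,0],"dr":[0,0.45,-0.2],"hand":-1},{"linear":[0.004,0.0115,0],"dr":[0,0.45,-0.2],"hand":-1},{"linear":[0.004,0.0115,0],"dr":[0,0.45,-0.2],"hand":-1},{"linear":[0.004,0.0115,0],"dr":[0,0.45,-0.2],"hand":-1}]'; python3 togo.py .055 0 .0136 14.6
```

```text
t: 10.33
eef_pos: [0.5012, -0.2027, 0.0985]
tool_rot: [-0.083, -0.098, -0.7, 0.703]
contact_force: [-9.9, 1.9, 11.4]
gripper_width: 0.202
lin [ 0.001   0.0007 -0.0003] dr [-0.0928 -0.0418 -0.0557]
cover-frame TCP [ 0.056  -0.0003  0.0143] force cover [-6.7672  1.749  13.5901] torque [0.4742 0.9323 0.0607] q [ 0.4842  0.3514 -0.2023  2.1591  0.0005  0.3912 -1.2897] w 0.20241567245918485
```

```bash
python3 -m crank '[{"linear":[0,-0.0008,0],"dr":[0,0,0],"hand":-1},{"linear":[0,-0.0008,0],"dr":[0,0,0],"hand":-1},{"linear":[0.001,-0.0008,0],"dr":[0,0,0],"hand":-1},{"linear":[0.002,-0.0008,0],"dr":[0,0,0],"hand":-1},{"linear":[0.002,-0.0008,0],"dr":[0,0,0],"hand":-1}]'; python3 togo.py .055 0 .0136 14.6;python3 -m crank '[{"linear":[0.001,0,0],"dr":[0,0,0],"hand":-1},{"linear":[0.002,0,0],"dr":[0,0,0],"hand":-1},{"linear":[0.002,0,0],"dr":[0,0,0],"hand":-1}]'; python3 togo.py .055 0 .0136 14.6
```

```text
t: 10.75
eef_pos: [0.5006, -0.2027, 0.0984]
tool_rot: [-0.084, -0.098, -0.7, 0.703]
contact_force: [0.2, 0.3, 1.2]
gripper_width: 0.201
lin [ 0.0003  0.0008 -0.0003] dr [-0.092  -0.0225 -0.1819]
cover-frame TCP [ 0.0553 -0.0003  0.0144] force cover [0.4953 0.3128 1.1132] torque [ 0.1946 -0.1195 -0.0731] q [ 0.4866  0.3503 -0.204   2.1619 -0.0007  0.3875 -1.2874] w 0.20093023156520814
t: 11.0
eef_pos: [0.4983, -0.2026, 0.0977]
tool_rot: [-0.084, -0.098, -0.7, 0.703]
contact_force: [0.3, -0.6, 2.2]
gripper_width: 0.199
lin [-0.0021  0.0007 -0.0002] dr [-0.0853 -0.0208 -0.146 ]
cover-frame TCP [ 0.0529 -0.0002  0.0143] force cover [ 0.8337 -0.5621  2.0444] torque [ 0.2239 -0.2303 -0.0282] q [ 0.4889  0.3489 -0.2049  2.1664 -0.0013  0.3852 -1.2856] w 0.19931118600739484
```

```bash
python3 -m crank '[{"linear":[0.001,0,0],"dr":[0,0,0],"hand":-1},{"linear":[0.002,0,0],"dr":[0,0,0],"hand":-1},{"linear":[0.002,0,0],"dr":[0,0,0],"hand":-1}]'; python3 togo.py .055 0 .0136 14.6;python3 -m crank '[{"linear":[0.001,0,0],"dr":[0,0,0],"hand":-1},{"linear":[0.0015,0,0],"dr":[0,0,0],"hand":-1},{"linear":[0.0015,0,0],"dr":[0,0,0],"hand":-1}]'; python3 togo.py .055 0 .0136 14.6
```

```text
t: 11.25
eef_pos: [0.4972, -0.2025, 0.0974]
tool_rot: [-0.084, -0.098, -0.7, 0.703]
contact_force: [4.4, -0.0, 1.0]
gripper_width: 0.202
lin [-0.0032  0.0007 -0.0002] dr [-0.095  0.004 -0.231]
cover-frame TCP [ 0.0518 -0.0002  0.0143] force cover [ 4.4982  0.0817 -0.1183] torque [ 0.1734 -0.87   -0.0119] q [ 0.4909  0.3478 -0.2061  2.1698 -0.002   0.3815 -1.2837] w 0.20173637036038483
t: 11.5
eef_pos: [0.497, -0.2025, 0.0976]
tool_rot: [-0.085, -0.099, -0.699, 0.703]
contact_force: [8.3, -0.4, -0.4]
gripper_width: 0.199
lin [-0.0033  0.0009 -0.0002] dr [-0.1132  0.0188 -0.3678]
cover-frame TCP [ 0.0517 -0.0002  0.0145] force cover [ 7.9058 -0.2608 -2.4236] torque [ 0.1902 -1.4974 -0.1206] q [ 0.4924  0.3469 -0.2072  2.1716 -0.0028  0.3784 -1.2823] w 0.19868296969337862
```

```bash
python3 -m crank '[{"linear":[-0.0005,0.0004,0],"dr":[0,0,0],"hand":-1},{"linear":[-0.0005,0.0008,0],"dr":[0,0,0],"hand":-1},{"linear":[-0.0005,0.0008,0],"dr":[0,0,0],"hand":-1},{"linear":[-0.0005,0.0008,0],"dr":[0,0,0],"hand":-1}]'; python3 togo.py .055 0 .0136 14.6
```

```text
t: 11.83
eef_pos: [0.4972, -0.2025, 0.0972]
tool_rot: [-0.085, -0.099, -0.699, 0.703]
contact_force: [2.4, 0.6, 7.1]
gripper_width: 0.197
lin [-0.0033  0.0006 -0.0002] dr [-0.1146  0.013  -0.3118]
cover-frame TCP [ 0.0517 -0.0002  0.0142] force cover [4.1184 0.6773 6.2428] torque [ 0.499  -0.9064 -0.0355] q [ 0.4913  0.3478 -0.2064  2.1709 -0.0021  0.379  -1.2833] w 0.1965844812120395
```

```bash
python3 -m crank '[{"linear":[0,0.0003,0],"dr":[0,0,0],"hand":-1},{"linear":[0,0.0006,0],"dr":[0,0,0],"hand":-1},{"linear":[0,0.0006,0],"dr":[0,0,0],"hand":-1},{"linear":[0,0.0006,0],"dr":[0,0,0],"hand":-1},{"linear":[0,0.0006,0],"dr":[0,0,0],"hand":-1},{"linear":[0,0.0006,0],"dr":[0,0,0],"hand":-1}]'; python3 togo.py .055 0 .0136 14.6;  python3 - <<'E'
from h import *
s=bot.read_camera('scene');cv2.imwrite('pics/s2.png',cv2.resize(s[85:205,165:315],None,fx=5,fy=5,interpolation=cv2.INTER_CUBIC))
import os
E
python3 look.py w8; python3 togo.py .055 0 .0136 14.6
```

```text
t: 12.33
eef_pos: [0.4972, -0.2026, 0.0972]
tool_rot: [-0.085, -0.099, -0.699, 0.703]
contact_force: [-1.1, 1.7, 15.4]
gripper_width: 0.197
lin [-0.0033  0.0006 -0.0002] dr [-0.1265  0.0101 -0.3177]
cover-frame TCP [ 0.0517 -0.0002  0.0141] force cover [ 2.7988  1.685  15.1959] torque [ 0.7339 -0.5713 -0.0439] q [ 0.491   0.3478 -0.2061  2.171  -0.0018  0.3787 -1.2837] w 0.19749491640616007
[ 0.4971 -0.2026  0.0972] [ 0.491   0.3478 -0.2061  2.1711 -0.0019  0.3787 -1.2836] z [-0.0205 -0.9998  0.0022] -91.17191662166326 y [ 0.2573 -0.0074 -0.9663]
expected [[-375.0882  218.0776]
 [-251.0493  163.16  ]]
board_grip [(0.97, [319.6, 327.6]), (0.27, [318.2, 296.9])]
board_brass []
lin [-0.0033  0.0006 -0.0002] dr [-0.1239  0.0093 -0.3167]
cover-frame TCP [ 0.0517 -0.0002  0.0141] force cover [ 2.0851  2.5946 15.9112] torque [ 0.778  -0.5529 -0.0426] q [ 0.491   0.3478 -0.2061  2.171  -0.0019  0.3787 -1.2836] w 0.20160911816579993
```

View pics/s2.png

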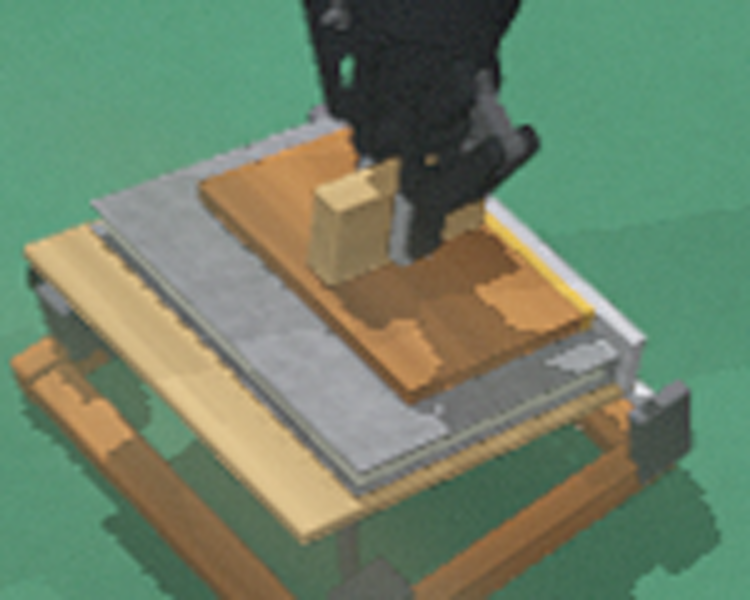

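View pics/w8.png

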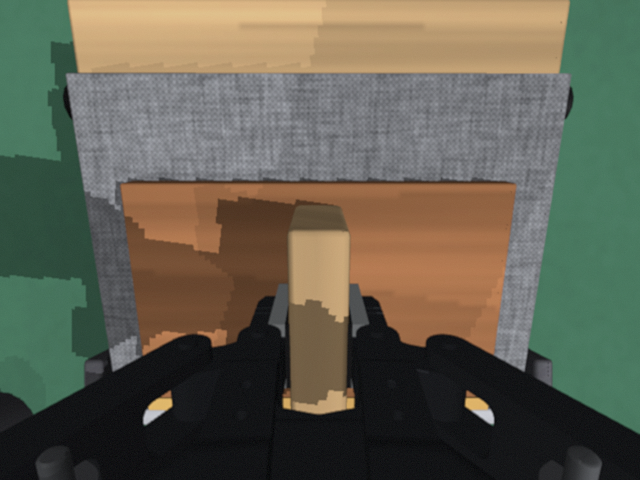

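The board lies flush, brass edge against the bar. In the wrist view it spans 122–516 within a cover spanning about 85–554 at that row, so it is centred. The cover's edge convergence gives 14.7° against the camera's 15° tilt, so it is parallel to within about 0.3°. The contact force is about 18 N, so I'll ease it to mid-range.

```bash
python3 -m crank '[{"linear":[0,-0.0003,0],"dr":[0,0,0],"hand":-1},{"linear":[0,-0.0003,0],"dr":[0,0,0],"hand":-1},{"linear":[0,-0.0003,0],"dr":[0,0,0],"hand":-1},{"linear":[0,-0.0003,0],"dr":[0,0,0],"hand":-1},{"linear":[0,-0.0003,0],"dr":[0,0,0],"hand":-1},{"linear":[0,-0.0003,0],"dr":[0,0,0],"hand":-1}]'; python3 togo.py .055 0 .0136 14.6; python3 -m crank '[{"linear":[0,0,0],"dr":[0,0,0],"hand":-1},{"linear":[0,0,0],"dr":[0,0,0],"hand":-1},{"linear":[0,0,0],"dr":[0,0,0],"hand":-1},{"linear":[0,0,0],"dr":[0,0,0],"hand":-1},{"linear":[0,0,0],"dr":[0,0,0],"hand":-1},{"linear":[0,0,0],"dr":[0,0,0],"hand":-1}]';python3 togo.py .055 0 .0136 14.6
```

```text
t: 13.03
eef_pos: [0.4972, -0.2026, 0.0972]
tool_rot: [-0.085, -0.099, -0.699, 0.703]
contact_force: [0.4, 1.4, 12.3]
gripper_width: 0.201
lin [-0.0033  0.0006 -0.0002] dr [-0.1205  0.0108 -0.3143]
cover-frame TCP [ 0.0517 -0.0002  0.0141] force cover [ 3.475   1.4361 11.8092] torque [ 0.6164 -0.7927 -0.0906] q [ 0.4912  0.3478 -0.2062  2.171  -0.002   0.3788 -1.2835] w 0.20088010034626164
t: 13.53
eef_pos: [0.4972, -0.2025, 0.0973]
tool_rot: [-0.085, -0.099, -0.699, 0.703]
contact_force: [0.8, 1.8, 11.6]
gripper_width: 0.202
lin [-0.0032  0.0006 -0.0002] dr [-0.1198  0.013  -0.3183]
cover-frame TCP [ 0.0518 -0.0002  0.0142] force cover [ 3.642   1.769  11.0746] torque [ 0.5998 -0.7392 -0.06  ] q [ 0.4911  0.3478 -0.2062  2.171  -0.002   0.3788 -1.2834] w 0.20247001347058627
```

```bash
python3 -c "
from station import bot
print(bot.hand_in()); o=bot.get_obs(); print(o['t'],o['contact_force'],o['eef_pos'])"
```

```text
the job is handed in; nothing more can be done
None
the job is handed in; nothing more can be done
```

The job is handed in. The arm still grips the wooden board by its rib and presses it on the cover, with its brass edge against the stop bar.

**What I did:** I gripped the rib at 80 N, lifted the board and turned it about 140°. I tilted it to the measured slope of about 14.6°, lowered it onto the cover and slid it down to the stop bar. Then I pressed it down. It was handed in at about 13.5 s.

**Last checks:**
- **Press:** the sensor reads 11 to 12 N square to the cover. With the board's own weight that is about 14 N on the cover, and it held steady for half a second. It reached about 18 N briefly before I eased it.
- **Stop bar:** the board stopped within about 1 mm of where I expected, and it pushes lightly on the bar with 3 to 4 N.
- **Centring:** the board is within about 1 mm of the middle of the book.
- **Flushness:** the last wrist picture gives about 0.3° between board and cover, but that reading is only good to about 1°.

**What disagreed:**
- **Slope estimates:** my first estimates ranged from 9° to 16°. They settled at 14 to 15° once I included the stop bar.
- **Book's upper edge:** it still misfits by about 1 px, so the slope is good to about 1°.
- **Jar and weight:** I did not look for them again at the end. The arm carried the board well above both.

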